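Fetch the jar from behind the tall containers

ROBOT

A 6-joint arm with a two-finger parallel gripper is mounted at the origin on the work surface. World frame = base frame: x ahead of the robot, y to its left, z up, the work surface at z = 0. Lengths are in m, angles in rad, forces in N, time in s.
With the tool pointing down it reaches from about 0.325 to 0.875 m from the base axis. Payload 4.4 kg.
Tool frame: the origin (TCP) lies at the very end of the fingers, on their centre line; the grasp point (between the pads) lies 19 mm behind it; y points along the fingers, z is the direction in which the jaws open and shut, and the axes are right-handed (so a half turn about y gives the same grasp; the last joint's range is limited). The gripper opens to 85 mm and grips with 20 to 120 N. Pads are 22 mm wide; open, the fingers measure 114 mm over their backs; the gripper's body (76 mm by 85 mm) begins 54 mm behind the grasp point. The pads swing forward as they close: fully open they stand 13 mm farther back than shut.
Start: joints at [-1.415, 0.207, 1.542, -0, 1.393, -0.15], TCP at [0.173, -0.548, 0.231] pointing down, gripper open.
Joint ranges: [-2.73, 2.73], [-0.86, 2.22], [0.23, 2.46], [-1.11, 4.25], [0.08, 2.63], [-2.82, 2.82]. Speed limits (rad/s): [2.79, 2.79, 3.14, 3.14, 3.14, 3.14].

INTERFACE

Orientations are given as a 3x3 rotation matrix whose columns are the frame's x, y, z axes.
In Python, from station import robot gives the robot as it stands. The module is installed in compiled form; this text tells all that it offers.
- The arm moves only by the shell command python3 -m handwheel 'ROWS' [FORCE]. ROWS is JSON, one flat list of numbers, 7 for each row, row after row: the shift along the world's x, y, z in m, then the turn, a rotation vector about the world's x, y, z in rad, then the opening, from 0 (shut) to 1 (fully open). A call has 1 to 5 rows; each row is the pose to reach, as a shift and turn from the pose commanded when the call began; what a row does not reach only later rows make up. A row lasts 1/10 s, in which the tool goes at most 50 mm and 8.59 degrees, less where a joint would pass 70% of its speed; a pose out of reach is approached as far as the arm can. A call with a gripper value outside its range is refused whole. The fingers move at their own pace and stop on an object; FORCE is the grip in N (left out, the last holds). Time passes only in rows, so rows that repeat a pose let the fingers close. It gives the time, the measured TCP pose, the force and the opening at its end, in the units of the state.
- robot.sense(): the state, without advancing time (a new reading comes with each control period).
- robot.get_image(name): name is "scene" or "side" or "wrist"; returns a dict with "image" (420x560x3 uint8, red, green, blue), "depth" (420x560 float32, m along the optical axis (not along the pixel's ray), 0 where there is no reading), "fov_y" (degrees; the focal length in pixels is half the picture's height over the tangent of half this angle, whatever the lens; pixels are square), "cx", "cy" (the principal point, pixels), "R" (3x3) and "t" (3): a world point X has camera coordinates R X + t. Camera axes: x right, y down, z forward; pixel columns grow to the right and rows downward; lengths in m; the calibration is good to about 2 mm. A picture is of the moment at which its call begins.
- robot.sign_off(): hands the job in, once; it reports no verdict.
The state is a dict: "time_s": time; "joint_pos": joint angles; "qd": joint speeds; "effort": joint torques, N m; "ee_pos": TCP position; "ee_rot": TCP orientation; "contact_force": force on the tool from outside, world axes, zero at the start; "ft_torque": the same for the moment, N m; "grip_width": finger opening in m.
Only numpy, scipy, OpenCV 4.12 (cv2) and the standard library are available. Lean on these libraries where they do the work, as an engineer would, in place of code of your own. Each camera call takes 0.05 s, during which the arm holds its last target. There are 200 camera calls.

TASK

I need the squat jar weighed, but it stands hemmed in behind the spray can, the bottle and the tin in the black bench tray. To keep the canvas clean, first stand all three upright on the white side tray; then set the jar in the middle of the scale's pan, and only then put the three back in the black tray, each just where it stood. Knock nothing over, and leave the little pot and the tape roll in the black tray where they are.

Things in the scene. Friction and masses are not known exactly. Their poses are not given: they have to be found in the camera images.
- spray_can: Aluminium aerosol can, a plain upright cylinder 52 mm in diameter with a white cap 50 mm in diameter on top (the cap is the part from 92 to 122 mm up); 122 mm tall in all, 0.2 to 0.35 kg. Origin: centre of its underside; z up. Stands in the black bench tray at the start, in one of three places in front of and beside the jar.
- bottle: White plastic bottle, upright cylinder 54 mm in diameter up to 82 mm, then a shoulder, then a grey ribbed screw cap 40 mm in diameter from 98 to 120 mm up; 120 mm tall in all, 0.2 to 0.4 kg. It can be carried by the cap. Origin: centre of its underside; z up. Stands in the black bench tray at the start.
- tin: Oblong steel solvent tin, upright: 40 mm along its own x, 56 mm along its own y, 105 mm tall, with a 22 mm wide black screw cap on its top, 12 mm high and 10 mm off centre along +y (117 mm in all); 0.2 to 0.4 kg. Origin: centre of its underside; z up. Stands in the black bench tray at the start, its x within 0.1 rad of the tray's x.
- jar: Squat amber glass jar with a flat steel lid, 52 mm in diameter and 44 mm tall in all; 0.1 to 0.2 kg. Origin: centre of its underside; z up. Stands in the black bench tray at the start, on the tray's +x side, with tall containers on its left, right and -x side only 3 to 18 mm away from it; they are too close for most grippers to come down beside it.
- bench_tray: Black plastic tray fixed to the table, 210 mm along its x and 240 mm along its y, walls 4 mm thick and 18 mm high, floor 4 mm above the table. Origin: centre of its underside. It holds the jar, the three tall containers (spray can, bottle, tin), the little pot and the tape roll. The tall ones stand, in any order, at about (-7, 0), (35, 61) and (35, -61) mm in its x, y, the jar at (55, 0).
- side_tray: Empty white enamelled tray with a dark edge, fixed to the table, 140 mm along its x and 240 mm along its y, walls 3 mm thick, rim 16 mm high, floor 3 mm above the table. Origin: centre of its underside. Room for three containers side by side along its y, 75 mm apart.
- scale_pan (a point): Centre of the top face of the scale's flat steel pan (130 mm along its x, 140 mm along its y), 48 mm above the table; z up. The scale, a grey housing 200 by 150 mm, is fixed to the table and reaches 125 mm to the -x side and 75 mm to the other three sides of this point.
- filler_pot: Little white pot with a grey lid, 41 mm in diameter, 32 mm tall, loose in the corner of the black tray at about (-65, 84) mm in its x, y. To be left alone. Origin: centre of its underside.
- tape_roll: Small roll of tan tape lying flat, 48 mm in diameter, 19 mm tall, loose in the corner of the black tray at about (-68, -84) mm in its x, y. To be left alone. Origin: centre of its underside.
There are look-alikes about, which are no part of the job. Leave any turquoise look-alike of the bottle alone.

How it is judged:
On the way, in this order (a step that is already met when the one before it is completed fails the run):
1. the spray can, the bottle and the tin all stand upright, released, on the white side tray (x of spray_can in the frame of side_tray between -0.067 and 0.067 m and y of spray_can in the frame of side_tray between -0.117 and 0.117 m and z of each of spray_can, bottle, tin in the frame of side_tray below 0.01 m and angle between each of spray_can, bottle, tin's own z axis and vertical below 0.12 rad and linear speed of each of spray_can, bottle, tin below 0.02 m/s and contact force between the fingers and spray_can below 0.05 N and x of bottle in the frame of side_tray between -0.067 and 0.067 m and y of bottle in the frame of side_tray between -0.117 and 0.117 m and contact force between the fingers and bottle below 0.05 N and x of tin in the frame of side_tray between -0.067 and 0.067 m and y of tin in the frame of side_tray between -0.117 and 0.117 m and contact force between the fingers and tin below 0.05 N), for 0.2 s.
2. the jar stands released in the middle of the scale's pan, with the three still on the side tray (all of step 1 and horizontal distance between jar and scale_pan below 0.015 m and distance between jar and scale_pan below 0.016 m and angle between jar's own z axis and vertical below 0.12 rad and linear speed of jar below 0.02 m/s and contact force between the fingers and jar below 0.05 N), for 0.2 s.
At the end, for the whole second after the job is handed in: The jar stands upright with its axis within 15 mm of the pan's centre; the spray can, the bottle and the tin each stand upright in the black tray within 15 mm of where they stood at the start; all are released and at rest (horizontal distance between jar and scale_pan below 0.015 m and distance between jar and scale_pan below 0.016 m and angle between each of jar, spray_can, bottle, tin's own z axis and vertical below 0.12 rad and linear speed of each of jar, spray_can, bottle, tin below 0.02 m/s and contact force between the fingers and jar below 0.05 N and distance of each of spray_can, bottle, tin from where it was at the start of the episode below 0.015 m and contact force between the fingers and spray_can below 0.05 N and contact force between the fingers and bottle below 0.05 N and contact force between the fingers and tin below 0.05 N); the robot touches nothing.
It fails at once if a container is knocked over (angle between any of spray_can, bottle, tin, jar's own z axis and vertical above 0.6 rad).
It fails at once if the little pot or the tape roll is shifted more than 20 mm (distance of any of filler_pot, tape_roll from where it was at the start of the episode above 0.02 m).
It also fails if it takes over 144 s, if anything falls off the work surface, if the arm or the gripper's body presses on something with over 40 N, if the wrist force passes 120 N, or if a joint passes its speed limit or range.

## Working session

There is one attempt and no reset: what is moved stays moved. The work goes in short steps, Python scripts to look and compute and a shell command to move; the robot and the scene stay as the last step left them, time stands still between calls to the robot, and variables do not carry over. Pictures are saved under pics/ and viewed, about 12 in all and at most 16, crops included, and the job is handed in when it is done.

```bash
mkdir -p pics; cat > h.py <<'E'
import numpy as np, cv2
from station import robot
def shot(name, fn=None):
    d=robot.get_image(name)
    np.savez(''+name+'.npz',**d)
    if fn: cv2.imwrite('pics/'+fn, cv2.cvtColor(d['image'],cv2.COLOR_RGB2BGR))
    return d
def pts(d):
    H,W=d['depth'].shape; f=H/2/np.tan(np.radians(d['fov_y'])/2)
    v,u=np.mgrid[:H,:W]; z=d['depth']
    c=np.stack([(u-d['cx'])/f*z,(v-d['cy'])/f*z,z],-1)
    return (c-d['t'])@d['R']
E
python3 - <<'E'
from h import *
for n in ['scene','side','wrist']:
    d=shot(n,n+'0.png'); print(n,d['fov_y'],d['R'].round(2).tolist(),(-d['R'].T@d['t']).round(3),d['cx'],d['cy'])
s=robot.sense(); print(s)
E
```

```text
scene 50.15968496062252 [[-0.71, 0.7, -0.01], [0.59, 0.59, -0.55], [-0.38, -0.4, -0.83]] [0.992 0.464 1.099] 282.5378270018697 210.41930287475003
side 50.1901535698617 [[0.99, -0.17, 0.02], [-0.1, -0.65, -0.76], [0.14, 0.74, -0.65]] [ 0.376 -0.755  0.702] 280.6329359687151 205.46194471663088
wrist 59.05248681847472 [[0.3, -0.95, -0.0], [-0.92, -0.29, 0.28], [-0.26, -0.08, -0.96]] [ 0.241 -0.527  0.374] 282.3321240211847 210.87594492981117
{'time_s': 0.15, 'joint_pos': array([-1.41551737e+00,  2.07262493e-01,  1.54263610e+00,  1.85001972e-05,
        1.39351909e+00, -1.50510866e-01]), 'qd': array([ 0.00089333, -0.00140324, -0.00568705,  0.00048556,  0.00041182,
       -0.00093602]), 'effort': array([-4.30246691e-04, -3.83517122e+01, -2.92038184e+01, -3.28567494e-04,
        6.64452979e-03,  7.70766746e-06]), 'ee_pos': array([ 0.17299736, -0.5477339 ,  0.23036592]), 'ee_rot': array([[-9.53610502e-01, -2.64261084e-04,  3.01043087e-01],
       [-3.01043061e-01,  1.80589431e-03, -9.53608837e-01],
       [-2.91650293e-04, -9.99998334e-01, -1.80167375e-03]]), 'contact_force': array([ 0.3292878 ,  0.94105364, -0.28277538]), 'ft_torque': array([-0.01047254, -0.02515237, -0.02595161]), 'grip_width': 0.08532983160702709}
```

View pics/scene0.png

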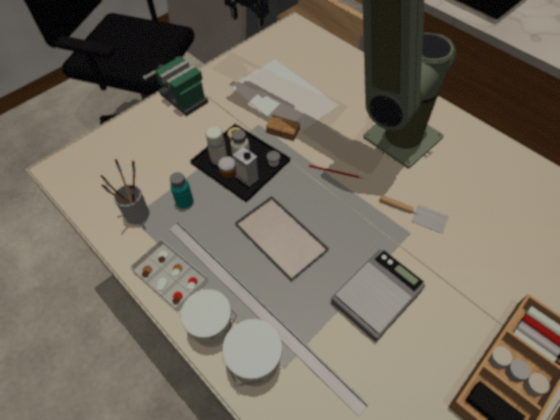

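View pics/side0.png

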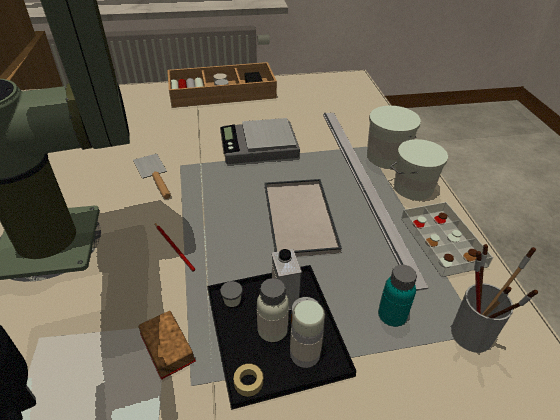

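The side view shows the tray, with the pot at (231,293), tape (248,380), bottle (272,310), spray can (306,330) and tin (287,270). The turquoise decoy is at (397,297), the side tray at (302,215) and the scale at (260,140). Next I'll measure them.

```bash
cat > m.py <<'E'
from h import *
def rect(p,name):
    r=cv2.minAreaRect(p[:,:2].astype(np.float32)*1000); print(name,len(p),np.round(r[0],1),np.round(r[1],1),round(r[2],1))
for n in ['scene','side']:
    d=dict(np.load(n+'.npz')); P=pts(d); I=d['image'].astype(int); ok=d['depth']>0
    hsv=cv2.cvtColor(d['image'],cv2.COLOR_RGB2HSV)
    print(n)
    Z=P[...,2]; X=P[...,0]; Y=P[...,1]
    near=ok&(X>.15)&(X<.85)&(Y>-.75)&(Y<.5)
    for lo,hi,nm in [(.114,.14,'tall'),(.04,.056,'mid')]:
        k=(near&(Z>lo)&(Z<hi)).astype(np.uint8)
        c,l,s,_=cv2.connectedComponentsWithStats(k)
        for i in range(1,c):
            if s[i,4]>25:
                q=P[l==i]; print('   pix',s[i,:5],'mean rgb',I[l==i].mean(0).round(0),'z',np.median(q[:,2]).round(4)); rect(q,nm)
    # black tray
    k=(near&(I.max(2)<35)&(Z<.03)).astype(np.uint8); k=cv2.morphologyEx(k,cv2.MORPH_OPEN,np.ones((3,3)))
    c,l,s,_=cv2.connectedComponentsWithStats(k)
    for i in range(1,c):
        if s[i,4]>300: q=P[l==i]; print(s[i]); rect(q,'dark'); 
E
python3 m.py
```

```text
scene
   pix [155  57  34  21 324] mean rgb [78. 96. 80.] z 0.1197
tall 324 [ 398.6 -685.5] [114.1  52.6] 0.1
   pix [167  65  35  23 355] mean rgb [68. 91. 73.] z 0.1201
tall 355 [ 399.1 -617. ] [111.5  54.9] 0.0
   pix [206 127  16  14 185] mean rgb [149. 149. 135.] z 0.1237
tall 185 [ 493.7 -349.7] [48.3 45. ] 45.8
   pix [232 130  14  12 134] mean rgb [88. 84. 78.] z 0.1216
tall 134 [ 447.  -291.5] [37.5 40.1] 39.9
   pix [243 152   8   7  42] mean rgb [55. 53. 52.] z 0.119
tall 42 [ 480.1 -219.3] [20.8 21.5] 63.6
   pix [169 172  16  13 140] mean rgb [102.  96.  90.] z 0.1181
tall 140 [ 672.4 -292.9] [41.8 37.6] 86.2
   pix [ 230  319   52   54 1622] mean rgb [166. 168. 160.] z 0.1222
tall 1622 [812.4 201.7] [129.   74.9] 90.0
   pix [175  89  29  16 105] mean rgb [24. 40. 29.] z 0.0478
mid 105 [ 407.4 -594.7] [40.8 98.8] 64.9
   pix [209 148  17  10  61] mean rgb [80. 73. 65.] z 0.0478
mid 61 [ 500.3 -335.5] [25.1 51.8] 66.0
   pix [218 157  39  22 257] mean rgb [118. 112. 106.] z 0.0466
mid 257 [ 499.5 -255.7] [ 50.7 120.6] 12.9
   pix [173 192  19  10  59] mean rgb [17. 55. 5
[... 1962 characters left out ...]
272.4] [50.7 36.1] 13.2
   pix [381 297  30  18 168] mean rgb [ 6. 51. 46.] z 0.0475
mid 168 [ 664.8 -312.1] [23.7 53.2] 56.5
   pix [469 300   7   7  35] mean rgb [63. 62. 58.] z 0.05
mid 35 [ 806.3 -327.2] [ 3.1 14.4] 80.5
   pix [481 302   7   8  38] mean rgb [62. 61. 57.] z 0.0501
mid 38 [ 823.9 -334.4] [ 4.6 11.4] 45.1
   pix [456 309  45  32 271] mean rgb [60. 59. 55.] z 0.048
mid 271 [ 784.8 -375.3] [30.9 72.6] 41.3
   pix [257 316  31  16 172] mean rgb [80. 75. 65.] z 0.0484
mid 172 [ 444.7 -314.2] [20.9 52. ] 79.5
   pix [290 338  32  20 172] mean rgb [80. 74. 64.] z 0.048
mid 172 [ 491.  -367.8] [24.5 52.1] 72.7
[ 208  266  148  143 8507]
dark 8507 [ 454.4 -297.3] [209.2 241.2] 6.1
```

```bash
python3 - <<'E'
from h import *
for n in ['scene','side']:
    d=dict(np.load(n+'.npz')); P=pts(d); I=d['image'].astype(int)
    box=(P[...,0]>.4)&(P[...,0]<.78)&(P[...,1]>-.17)&(P[...,1]<.2)&(P[...,2]<.03)&(d['depth']>0)
    for nm,k in [('floor',box&(I[...,0]-I[...,2]>12)&(I[...,0]>125)),('edge',box&(I.max(2)<60))]:
        k=cv2.morphologyEx(k.astype(np.uint8),cv2.MORPH_CLOSE,np.ones((3,3)))
        c,l,s,_=cv2.connectedComponentsWithStats(k)
        for i in range(1,c):
            if s[i,4]>80:
                q=P[l==i]; print(n,nm,s[i],I[l==i].mean(0).round(),np.median(q[:,2]).round(4),cv2.minAreaRect((q[:,:2]*1000).astype(np.float32)))
E
```

```text
scene floor [ 239  201   86   76 3144] [158. 146. 134.] 0.0017 ((690.9730834960938, 205.6532440185547), (762.1243896484375, 220.0018310546875), 56.75394058227539)
scene floor [188 241  99  96 994] [160. 153. 147.] 0.005 ((802.56103515625, 171.29653930664062), (680.7900390625, 150.6147003173828), 69.58354949951172)
scene floor [255 291  40  17 183] [134. 130. 122.] -0.0001 ((815.2678833007812, 292.708251953125), (482.4667663574219, 97.01158142089844), 55.49912643432617)
side floor [ 346  157   66  103 1566] [141. 135. 128.] 0.0073 ((629.3576049804688, -300.9046630859375), (1026.693359375, 163.2157745361328), 69.8052749633789)
side floor [ 263  184   75   68 3631] [163. 150. 134.] 0.0041 ((510.9084167480469, -324.2065124511719), (888.1766357421875, 158.4580841064453), 82.65467834472656)
side edge [265 179  77  74 456] [45. 45. 43.] 0.0165 ((514.2724609375, -324.2300720214844), (890.0228881835938, 159.4772491455078), 82.29013061523438)
```

```bash
python3 -m handwheel '[0.05,0.05,0.03,0,0,0.14,1, 0.10,0.09,0.06,0,0,0.28,1, 0.15,0.13,0.08,0,0,0.42,1, 0.2,0.17,0.08,0,0,0.56,1, 0.24,0.2,0.08,0,0,0.70,1]'; python3 -m handwheel '[0.02,0.03,0.02,0,0,0.14,1, 0.03,0.05,0.04,0,0,0.28,1, 0.03,0.05,0.05,0,0,0.42,1, 0.03,0.05,0.05,0,0,0.56,1, 0.03,0.05,0.05,0,0,0.67,1]'
```

```text
time_s: 0.65
ee_pos: [0.3551, -0.3939, 0.3044]
ee_rot: [[-0.531, 0.001, 0.847], [-0.847, -0.002, -0.531], [0.001, -1.0, 0.002]]
contact_force: [0.6, -0.8, -0.3]
grip_width: 0.0855
time_s: 1.15
ee_pos: [0.3842, -0.3445, 0.3535]
ee_rot: [[0.111, 0.0, 0.994], [-0.994, -0.001, 0.111], [0.001, -1.0, 0.0]]
contact_force: [0.1, 0.1, -0.3]
grip_width: 0.0854
```

```bash
python3 - <<'E'
from h import *
for n in ['scene','side']:
    d=dict(np.load(n+'.npz')); P=pts(d); I=d['image'].astype(int)
    box=(P[...,0]>.4)&(P[...,0]<.78)&(P[...,1]>-.17)&(P[...,1]<.2)&(P[...,2]<.03)&(d['depth']>0)
    for nm,k in [('floor',box&(I[...,0]-I[...,2]>12)&(I[...,0]>125)),('edge',box&(I.max(2)<75))]:
        c,l,s,_=cv2.connectedComponentsWithStats(k.astype(np.uint8))
        for i in range(1,c):
            if s[i,4]>80:
                q=P[l==i]; print(n,nm,s[i],np.median(q[:,2]).round(4),cv2.minAreaRect((q[:,:2]*1000).astype(np.float32)))
shot('wrist','w1.png')
E
```

```text
scene floor [ 239  201   86   76 3128] 0.0017 ((552.1885375976562, -7.4993896484375), (229.31527709960938, 129.3341827392578), 87.40705871582031)
scene floor [188 241  99  96 883] 0.005 ((746.8535766601562, 14.97509765625), (26.05171012878418, 369.7314147949219), 0.9090433120727539)
side floor [ 349  157   63  103 1020] 0.0073 ((752.0913696289062, 14.954635620117188), (32.97719192504883, 368.9940490722656), 0.7416412234306335)
side floor [ 267  184   71   68 3587] 0.0041 ((557.8361206054688, 0.567352294921875), (225.0125274658203, 131.8080291748047), 87.61405944824219)
side edge [348 159  52 100 148] 0.0089 ((732.2800903320312, 11.864242553710938), (5.4657135009765625, 363.67401123046875), 1.0910565853118896)
side edge [265 179  77  78 762] 0.0149 ((556.14306640625, -7.178840637207031), (244.76358032226562, 141.6941375732422), 87.71965789794922)
```

View pics/w1.png

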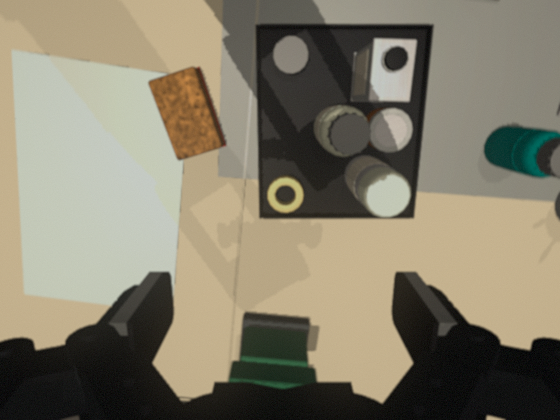

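The wrist view shows the spray cap at (387,193), the bottle cap (349,130), the tin cap (395,59) and the jar lid (390,130). The turquoise decoy is at (525,150).

```bash
cat > w.py <<'E'
from h import *
def comps(d,bands,amin=60,x=(.3,.62),y=(-.45,-.12)):
    P=pts(d); I=d['image']; ok=(d['depth']>0)&(P[...,0]>x[0])&(P[...,0]<x[1])&(P[...,1]>y[0])&(P[...,1]<y[1])
    for lo,hi in bands:
        k=(ok&(P[...,2]>lo)&(P[...,2]<hi)).astype(np.uint8)
        k=cv2.morphologyEx(k,cv2.MORPH_OPEN,np.ones((3,3)))
        c,l,s,ce=cv2.connectedComponentsWithStats(k)
        for i in range(1,c):
            if s[i,4]>amin:
                q=P[l==i]; r=cv2.minAreaRect((q[:,:2]*1000).astype(np.float32)); (cx,cy),rad=cv2.minEnclosingCircle((q[:,:2]*1000).astype(np.float32))
                print((lo,hi),ce[i].round(),s[i,4],'z',(np.median(q[:,2])*1000).round(1),'mean',(q.mean(0)*1000).round(1)[:2],'rect',np.round(r[0],1),np.round(r[1],1),round(r[2],1),'circ',round(cx,1),round(cy,1),round(rad,1))
if __name__=='__main__':
    d=dict(np.load('wrist.npz'))
    comps(d,[(.118,.135),(.102,.114),(.042,.055),(.03,.041),(.015,.0275)])
E
python3 w.py
```

```text
(0.118, 0.135) [397.  58.] 460 z 122.0 mean [ 479.9 -221.8] rect [ 480.4 -221.7] [21.4 21. ] 19.0 circ 480.3 -221.8 10.9
(0.118, 0.135) [350. 134.] 1312 z 125.1 mean [ 446.9 -295.6] rect [ 447.  -295.4] [39.8 39.6] 15.8 circ 447.6 -296.2 20.9
(0.118, 0.135) [386. 194.] 1799 z 126.9 mean [ 493.3 -351.5] rect [ 494.5 -352.6] [49.1 48.9] 73.5 circ 494.8 -352.9 25.1
(0.102, 0.114) [391.  72.] 2105 z 110.0 mean [ 480.2 -233.9] rect [ 480.9 -231.6] [41.9 57.5] 5.3 circ 481.4 -231.9 34.3
(0.042, 0.055) [390. 130.] 1508 z 49.3 mean [ 507.9 -290.2] rect [ 509.  -290.4] [49.7 50.5] 16.1 circ 508.2 -290.9 25.9
(0.03, 0.041) [291.  54.] 1033 z 37.0 mean [ 381.4 -219.1] rect [ 381.4 -219.3] [39.3 38.8] 6.8 circ 381.4 -219.4 20.4
(0.015, 0.0275) [267.  28.] 165 z 18.1 mean [ 350.4 -191.4] rect [ 352.4 -190.2] [39.  15.2] 28.8 circ 355.0 -195.0 19.5
(0.015, 0.0275) [375.  30.] 725 z 18.4 mean [ 476.5 -179.9] rect [ 464.3 -178. ] [ 44.  176.4] 81.9 circ 461.4 -198.0 88.2
(0.015, 0.0275) [258.  88.] 302 z 18.3 mean [ 346.3 -260. ] rect [ 346.4 -260.2] [  3.9 107.4] 5.4 circ 346.6 -260.2 53.7
(0.015, 0.0275) [418. 148.] 591 z 18.4 mean [ 557.  -311.7] rect [ 558.1 -310. ] [191.7  26.2] 89.1 circ 546.6 -309.8 95.9
(0.015, 0.0275) [260. 183.] 84 z 18.2 mean [ 359.2 -377.5] rect [ 358.8 -378.5] [ 4.1 33.4] 5.4 circ 359.4 -378.4 16.7
(0.015, 0.0275) [285. 194.] 730 z 23.8 mean [ 393.5 -387.3] rect [ 394.2 -387.7] [46.2 46.7] 8.4 circ 393.6 -388.2 23.9
(0.015, 0.0275) [306. 216.] 201 z 18.1 mean [ 425.8 -416.8] rect [ 425.  -417.1] [71.8  4.7] 6.2 circ 424.8 -415.7 35.9
(0.015, 0.0275) [354. 217.] 145 z 18.4 mean [ 489.5 -410.1] rect [ 491.5 -410.2] [57.   4.1] 5.8 circ 491.5 -410.3 28.5
```

```bash
python3 -m handwheel '[0.03,-0.002,-0.035,0,0,0,1, 0.06,-0.004,-0.075,0,0,0,1, 0.09,-0.006,-0.115,0,0,0,1, 0.110,-0.008,-0.15,0,0,0,1, 0.110,-0.008,-0.18,0,0,0,1]' 70; python3 -m handwheel '[0,0,-0.03,0,0,0,1, 0,0,-0.06,0,0,0,1, 0,0,-0.09,0,0,0,1, 0,0,-0.108,0,0,0,1, 0,0,-0.108,0,0,0,1]'; python3 -m handwheel '[0,0,0,0,0,0,0.5, 0,0,0,0,0,0,0.4, 0,0,0,0,0,0,0.3, 0,0,0,0,0,0,0.2, 0,0,0,0,0,0,0]';python3 -m handwheel '[0,0,0,0,0,0,0, 0,0,0,0,0,0,0, 0,0,0,0,0,0,0, 0,0,0,0,0,0,0, 0,0,0,0,0,0,0]'
```

```text
time_s: 1.7
ee_pos: [0.4952, -0.352, 0.17]
ee_rot: [[0.104, -0.001, 0.995], [-0.995, 0.002, 0.104], [-0.002, -1.0, -0.001]]
contact_force: [0.2, -0.8, -0.3]
grip_width: 0.0855
time_s: 2.2
ee_pos: [0.4912, -0.3505, 0.0609]
ee_rot: [[0.103, -0.006, 0.995], [-0.995, 0.006, 0.103], [-0.007, -1.0, -0.006]]
contact_force: [-0.7, 0.6, -0.3]
grip_width: 0.0852
time_s: 2.7
ee_pos: [0.4949, -0.3542, 0.0676]
ee_rot: [[0.105, 0.003, 0.995], [-0.995, -0.003, 0.105], [0.003, -1.0, 0.002]]
contact_force: [-2.3, -0.5, 6.2]
grip_width: 0.0497
time_s: 3.2
ee_pos: [0.4949, -0.3542, 0.0676]
ee_rot: [[0.105, 0.003, 0.995], [-0.995, -0.003, 0.105], [0.003, -1.0, 0.002]]
contact_force: [-1.4, -1.0, 6.1]
grip_width: 0.0496
```

```bash
python3 -m handwheel '[0,0,0.01,0,0,0,0, 0,0,0.04,0,0,0,0, 0,0,0.08,0,0,0,0, 0,0,0.12,0,0,0,0, 0,0,0.15,0,0,0,0]'; python3 -m handwheel '[0.005,0.03,0,0,0,0,0, 0.01,0.07,0,0,0,0,0, 0.015,0.11,0,0,0,0,0, 0.02,0.15,0,0,0,0,0, 0.025,0.19,0,0,0,0,0]'; python3 -m handwheel '[0.01,0.04,0,0,0,0,0, 0.02,0.09,0,0,0,0,0, 0.03,0.14,0,0,0,0,0, 0.038,0.19,0,0,0,0,0, 0.038,0.22,0,0,0,0,0]';python3 -m handwheel '[0,0.013,0,0,0,0,0, 0,0.013,-0.03,0,0,0,0, 0,0.013,-0.07,0,0,0,0, 0,0.013,-0.1,0,0,0,0, 0,0.013,-0.12,0,0,0,0]'; python3 -c "
from h import *
shot('wrist','w2.png');print(robot.sense())"
```

```text
time_s: 3.7
ee_pos: [0.4942, -0.3529, 0.2179]
ee_rot: [[0.105, 0.002, 0.994], [-0.994, -0.001, 0.105], [0.001, -1.0, 0.002]]
contact_force: [0.6, -1.2, -3.3]
grip_width: 0.05
time_s: 4.2
ee_pos: [0.5182, -0.1609, 0.2149]
ee_rot: [[0.104, -0.001, 0.995], [-0.995, 0.001, 0.104], [-0.001, -1.0, -0.001]]
contact_force: [1.0, -1.1, -3.0]
grip_width: 0.0497
time_s: 4.7
ee_pos: [0.5565, 0.0607, 0.215]
ee_rot: [[0.107, -0.0, 0.994], [-0.994, 0.002, 0.107], [-0.002, -1.0, -0.0]]
contact_force: [-0.0, -0.2, -3.5]
grip_width: 0.05
time_s: 5.2
ee_pos: [0.5543, 0.0696, 0.0921]
ee_rot: [[0.104, -0.005, 0.995], [-0.995, -0.0, 0.104], [-0.0, -1.0, -0.005]]
contact_force: [-0.4, 0.2, -2.6]
grip_width: 0.0498
{'time_s': 5.25, 'joint_pos': array([-3.00294116e-02,  3.32364380e-01,  1.70219430e+00, -4.39664847e-04,
        1.11736015e+00, -1.34006431e-01]), 'qd': array([-0.00088381, -0.02945765, -0.00364593, -0.00297531,  0.10724406,
        0.00019968]), 'effort': array([ 1.59803904e-01, -4.92656565e+01, -3.24566031e+01,  1.41087791e-02,
       -4.53363843e-01,  7.69585586e-04]), 'ee_pos': array([0.5522681 , 0.06952466, 0.08917638]), 'ee_rot': array([[ 1.03978239e-01, -1.03331637e-02,  9.94525893e-01],
       [-9.94579080e-01, -8.50215970e-05,  1.03982916e-01],
       [-9.89916314e-04, -9.99946608e-01, -1.02859888e-02]]), 'contact_force': array([-1.02553237, -0.76656607, -5.48640048]), 'ft_torque': array([0.02888413, 0.06490509, 0.06362702]), 'grip_width': 0.04961337324491633}
```

View pics/w2.png

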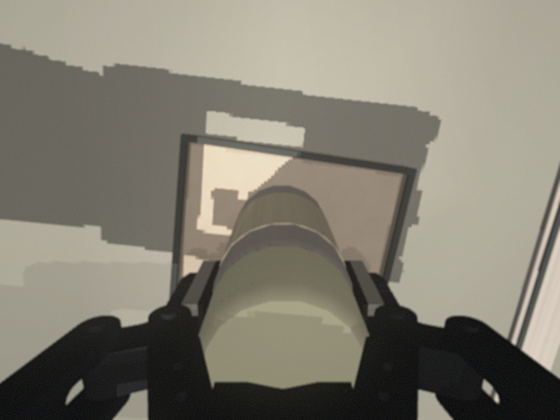

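The can hangs upright and centred across the tray, its base at about (283,190), the tray's -y edge running from (185,140) to (415,170). I'll lower to about 1 mm above the floor after a quick check of the tray's edges.

```bash
python3 - <<'E'
from h import *
d=dict(np.load('wrist.npz')); P=pts(d); I=d['image'].astype(int)
k=(d['depth']>0)&(P[...,2]>.011)&(P[...,2]<.022)&(P[...,0]>.45)&(P[...,0]<.65)&(P[...,1]<0.05)
q=P[k]*1000
print(len(q),q.min(0),q.max(0),cv2.minAreaRect(q[:,:2].astype(np.float32)))
for y0,y1 in[(-115,-90),(-60,-40),(-20,0)]:
    a=q[(q[:,1]>y0)&(q[:,1]<y1),0]; print(y0,np.percentile(a,[1,99]) if len(a) else None)
k2=k=(d['depth']>0)&(P[...,2]<.02)&(P[...,2]>-.01)&(P[...,0]>.5)&(P[...,0]<.61)&(P[...,1]<-.03)&(P[...,1]>-.1)
print(np.median(P[k2][:,2]))
E
python3 -m handwheel '[0,0,-0.01,0,0,0,0, 0,0,-0.018,0,0,0,0, 0,0,-0.024,0,0,0,0, 0,0,-0.029,0,0,0,0, 0,0,-0.029,0,0,0,0]'
```

```text
561 [485.50878504   9.45146857  11.01602961] [628.45359513  49.98219958  18.8604055 ] ((556.983154296875, 29.718490600585938), (142.99887084960938, 40.30704116821289), 0.09150040149688721)
-115 None
-60 None
-20 None
nan
time_s: 5.75
ee_pos: [0.5576, 0.0701, 0.0668]
ee_rot: [[0.105, 0.001, 0.994], [-0.994, -0.0, 0.105], [0.0, -1.0, 0.001]]
contact_force: [-0.8, -0.6, -2.3]
grip_width: 0.05
  return _methods._mean(a, axis=axis, dtype=dtype,
  ret = ret.dtype.type(ret / rcount)
```

```bash
python3 - <<'E'
from h import *
d=shot('wrist'); P=pts(d)
k=(d['depth']>0)&(P[...,2]>.011)&(P[...,2]<.022)&(P[...,0]>.45)&(P[...,0]<.66)&(P[...,1]>.05)&(P[...,1]<.17)
q=P[k]*1000
print(len(q),q.min(0),q.max(0),cv2.minAreaRect(q[:,:2].astype(np.float32)))
print(robot.sense()['ee_pos'],robot.sense()['contact_force'])
E
```

```text
4697 [486.85473012  50.02892512  11.00123675] [630.98504224 116.9677824   21.94753727] ((559.0787353515625, 80.64590454101562), (67.22866821289062, 141.82867431640625), 87.58189392089844)
[0.55746647 0.07010736 0.06675291] [-0.60086627  0.08816336 -2.99922929]
```

```bash
python3 -m handwheel '[0,0,-0.001,0,0,0,0, 0,0,-0.002,0,0,0,0, 0,0,-0.002,0,0,0,0, 0,0,-0.002,0,0,0,0, 0,0,-0.002,0,0,0,0]'; python3 -m handwheel '[0,0,0,0,0,0,0.8, 0,0,0,0,0,0,1, 0,0,0,0,0,0,1, 0,0,0,0,0,0,1, 0,0,0,0,0,0,1]';python3 -m handwheel '[0,0,0.03,0,0,0,1, 0,0,0.06,0,0,0,1, 0,0,0.09,0,0,0,1, 0,0,0.115,0,0,0,1, 0,0,0.115,0,0,0,1]'; python3 -c "
from w import *
d=shot('wrist');comps(d,[(.118,.135)],x=(.4,.65),y=(-.1,.2));d=shot('side');comps(d,[(.118,.135)],x=(.4,.65),y=(-.45,.2));print(robot.sense()['ee_pos'])"
```

```text
time_s: 6.3
ee_pos: [0.5575, 0.0702, 0.0666]
ee_rot: [[0.105, 0.001, 0.994], [-0.994, -0.0, 0.105], [0.0, -1.0, 0.001]]
contact_force: [-5.0, 0.8, 10.5]
grip_width: 0.0494
time_s: 6.8
ee_pos: [0.5568, 0.0701, 0.064]
ee_rot: [[0.105, -0.0, 0.994], [-0.994, -0.0, 0.105], [0.0, -1.0, -0.0]]
contact_force: [-0.3, -0.3, -0.6]
grip_width: 0.0854
time_s: 7.3
ee_pos: [0.5601, 0.0701, 0.1838]
ee_rot: [[0.105, 0.009, 0.994], [-0.994, -0.0, 0.105], [0.001, -1.0, 0.009]]
contact_force: [0.8, -0.8, 0.0]
grip_width: 0.0854
(0.118, 0.135) [276. 224.] 5452 z 125.9 mean [557.5  73.4] rect [557.6  71.3] [49.1 49.5] 5.3 circ 557.8 71.3 25.1
(0.118, 0.135) [296. 156.] 250 z 125.5 mean [557.1  64.7] rect [557.2  67.2] [47.3 47.9] 77.7 circ 557.6 68.1 25.4
(0.118, 0.135) [284. 253.] 98 z 121.8 mean [ 480.6 -223.6] rect [ 481.1 -223.2] [21.1 19.5] 81.0 circ 480.2 -223.1 11.2
(0.118, 0.135) [272. 289.] 428 z 124.5 mean [ 447.7 -299.1] rect [ 448.1 -297.4] [39.9 37.7] 80.1 circ 448.0 -296.6 21.5
[0.55702896 0.07013192 0.17934289]
```

```bash
python3 -m handwheel '[-0.015,-0.04,0.01,0,0,0,1, -0.03,-0.085,0.01,0,0,0,1, -0.045,-0.13,0.01,0,0,0,1, -0.06,-0.175,0.01,0,0,0,1, -0.07,-0.22,0.01,0,0,0,1]'; python3 -m handwheel '[-0.015,-0.04,0,0,0,0,1, -0.03,-0.085,0,0,0,0,1, -0.04,-0.12,0,0,0,0,1, -0.04,-0.146,0,0,0,0,1, -0.04,-0.146,0,0,0,0,1]'; python3 -m handwheel '[0,0,-0.03,0,0,0,1, 0,0,-0.06,0,0,0,1, 0,0,-0.08,0,0,0,1, 0,0,-0.086,0,0,0,1, 0,0,-0.086,0,0,0,1]'; python3 -c "
from h import *
print(robot.get_image('wrist')['t'],robot.sense()['ee_pos'])"
```

```text
time_s: 7.9
ee_pos: [0.4843, -0.1506, 0.1868]
ee_rot: [[0.105, -0.004, 0.994], [-0.994, 0.002, 0.105], [-0.002, -1.0, -0.004]]
contact_force: [1.0, 0.3, 0.1]
grip_width: 0.0856
time_s: 8.4
ee_pos: [0.4453, -0.2984, 0.187]
ee_rot: [[0.1, -0.003, 0.995], [-0.995, 0.001, 0.1], [-0.001, -1.0, -0.002]]
contact_force: [0.2, 0.4, 0.3]
grip_width: 0.0854
time_s: 8.9
ee_pos: [0.4457, -0.294, 0.1011]
ee_rot: [[0.106, -0.003, 0.994], [-0.994, 0.003, 0.106], [-0.004, -1.0, -0.003]]
contact_force: [0.7, 0.6, 0.5]
grip_width: 0.0852
[-0.41273958 -0.32672683  0.1626361 ] [ 0.44672137 -0.29499705  0.102634  ]
```

```bash
python3 -m handwheel '[0,0,0,0,0,0,0.6, 0,0,0,0,0,0,0.4, 0,0,0,0,0,0,0.3, 0,0,0,0,0,0,0.2, 0,0,0,0,0,0,0]' 80; python3 -m handwheel '[0,0,0,0,0,0,0, 0,0,0,0,0,0,0, 0,0,0,0,0,0,0, 0,0,0,0,0,0,0, 0,0,0,0,0,0,0]'; python3 -m handwheel '[0,0,0.01,0,0,0,0, 0,0,0.03,0,0,0,0, 0,0,0.05,0,0,0,0, 0,0,0.05,0,0,0,0, 0,0,0.05,0,0,0,0]'; python3 -c "
from h import *
shot('side','s3.png');d=shot('wrist','w3.png')"; python3 -c "
import cv2,numpy as np
a=cv2.imread('pics/s3.png')[200:410,180:460];b=cv2.imread('pics/w3.png')
cv2.imwrite('pics/c3.png',np.hstack([cv2.resize(a,(400,300)),cv2.resize(b,(400,300))]))"
```

```text
time_s: 9.45
ee_pos: [0.4476, -0.2969, 0.1047]
ee_rot: [[0.105, 0.002, 0.994], [-0.994, -0.002, 0.105], [0.002, -1.0, 0.002]]
contact_force: [-1.2, 1.2, 5.6]
grip_width: 0.0375
time_s: 9.95
ee_pos: [0.4476, -0.2969, 0.1047]
ee_rot: [[0.105, 0.002, 0.994], [-0.994, -0.002, 0.105], [0.002, -1.0, 0.002]]
contact_force: [-2.0, 0.1, 6.4]
grip_width: 0.0375
time_s: 10.45
ee_pos: [0.4467, -0.2957, 0.1529]
ee_rot: [[0.105, -0.0, 0.994], [-0.994, 0.0, 0.105], [-0.0, -1.0, -0.0]]
contact_force: [-0.8, -0.4, -2.7]
grip_width: 0.0374
```

View pics/c3.png

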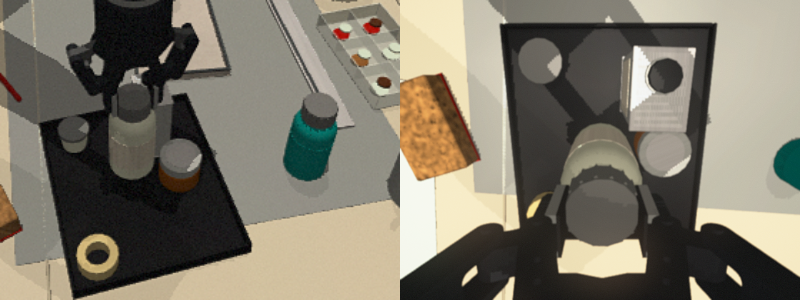

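The left panel (side view) shows the bottle hanging upright by its cap at (132,130). In the right panel (wrist view), the cap sits centred between the pads at (600,210). I'll carry it over to the middle slot.

```bash
python3 -m handwheel '[0,0,0.03,0,0,0,0, 0,0,0.07,0,0,0,0, 0.01,0.02,0.10,0,0,0,0, 0.025,0.06,0.10,0,0,0,0, 0.04,0.1,0.10,0,0,0,0]'; python3 -m handwheel '[0.015,0.04,0,0,0,0,0, 0.03,0.08,0,0,0,0,0, 0.045,0.12,0,0,0,0,0, 0.06,0.16,0,0,0,0,0, 0.068,0.182,0,0,0,0,0]'; python3 -m handwheel '[0,0.008,0,0,0,0,0, 0,0.008,-0.03,0,0,0,0, 0,0.008,-0.07,0,0,0,0, 0,0.008,-0.11,0,0,0,0, 0,0.008,-0.13,0,0,0,0]'; python3 -m handwheel '[0,0,-0.01,0,0,0,0, 0,0,-0.016,0,0,0,0, 0,0,-0.02,0,0,0,0, 0,0,-0.022,0,0,0,0, 0,0,-0.022,0,0,0,0]'; python3 -m handwheel '[0,0,0,0,0,0,0.7, 0,0,0,0,0,0,1, 0,0,0,0,0,0,1, 0,0,0,0,0,0,1, 0,0,0,0,0,0,1]';python3 -m handwheel '[0,0,0.03,0,0,0,1, 0,0,0.06,0,0,0,1, 0,0,0.09,0,0,0,1, 0,0,0.09,0,0,0,1, 0,0,0.09,0,0,0,1]'; python3 -c "
from w import *
d=shot('wrist');comps(d,[(.118,.135)],x=(.4,.65),y=(-.1,.2));d=shot('side');comps(d,[(.118,.135)],x=(.4,.65),y=(-.45,.2));print(robot.sense()['ee_pos'])"
```

```text
time_s: 11.05
ee_pos: [0.4872, -0.1954, 0.2533]
ee_rot: [[0.102, 0.001, 0.995], [-0.995, -0.0, 0.102], [0.0, -1.0, 0.001]]
contact_force: [0.8, 0.7, -2.9]
grip_width: 0.0375
time_s: 11.55
ee_pos: [0.5545, -0.0105, 0.2512]
ee_rot: [[0.107, -0.003, 0.994], [-0.994, 0.002, 0.107], [-0.002, -1.0, -0.003]]
contact_force: [-0.3, -0.5, -2.4]
grip_width: 0.0375
time_s: 12.05
ee_pos: [0.5506, -0.0061, 0.1179]
ee_rot: [[0.104, -0.009, 0.995], [-0.995, 0.001, 0.104], [-0.002, -1.0, -0.009]]
contact_force: [0.1, 0.5, -3.3]
grip_width: 0.0372
time_s: 12.55
ee_pos: [0.5556, -0.0064, 0.1038]
ee_rot: [[0.105, 0.001, 0.994], [-0.994, -0.001, 0.105], [0.001, -1.0, 0.001]]
contact_force: [-4.9, -0.7, 4.3]
grip_width: 0.0374
time_s: 13.05
ee_pos: [0.555, -0.0059, 0.1012]
ee_rot: [[0.105, 0.0, 0.994], [-0.994, -0.0, 0.105], [0.0, -1.0, 0.0]]
contact_force: [0.4, 0.7, 0.2]
grip_width: 0.0852
time_s: 13.55
ee_pos: [0.5554, -0.0059, 0.1919]
ee_rot: [[0.105, 0.002, 0.994], [-0.994, -0.0, 0.105], [0.001, -1.0, 0.002]]
contact_force: [0.3, 0.1, -0.1]
grip_width: 0.0856
(0.118, 0.135) [300.  90.] 6714 z 125.9 mean [557.5  71.7] rect [557.6  71.2] [49.4 49.2] 29.1 circ 557.7 71.3 25.0
(0.118, 0.135) [282. 223.] 3359 z 124.0 mean [555.8  -4.8] rect [555.6  -5.8] [40.8 40.9] 4.5 circ 555.8 -6.0 21.1
(0.118, 0.135) [296. 156.] 253 z 125.7 mean [557.4  64.8] rect [558.8  67.6] [48.9 45.4] 46.7 circ 557.3 68.3 25.3
(0.118, 0.135) [302. 176.] 197 z 123.9 mean [556.   -9.5] rect [556.9  -7.3] [41.3 38.8] 78.4 circ 556.1 -7.2 21.3
(0.118, 0.135) [284. 254.] 100 z 121.7 mean [ 480.6 -223.6] rect [ 481.1 -222.9] [22.  19.4] 80.6 circ 481.4 -222.9 11.2
[ 0.55380921 -0.00570194  0.18973023]
```

```bash
python3 -m handwheel '[-0.015,-0.046,0,0,0,0,1, -0.03,-0.092,0,0,0,0,1, -0.045,-0.138,0,0,0,0,1, -0.06,-0.184,0,0,0,0,1, -0.074,-0.226,0,0,0,0,1]'; python3 -m handwheel '[0,0,0,0,0,0,1, 0,0,-0.035,0,0,0,1, 0,0,-0.07,0,0,0,1, 0,0,-0.1,0,0,0,1, 0,0,-0.128,0,0,0,1]'; python3 -m handwheel '[0,0,0,0,0,0,1, 0,0,0,0,0,0,0.6, 0,0,0,0,0,0,0.4, 0,0,0,0,0,0,0.3, 0,0,0,0,0,0,0.1]' 70; python3 -m handwheel '[0,0,0,0,0,0,0, 0,0,0,0,0,0,0, 0,0,0,0,0,0,0, 0,0,0,0,0,0,0, 0,0,0,0,0,0,0]'; python3 -m handwheel '[0,0,0.01,0,0,0,0, 0,0,0.04,0,0,0,0, 0,0,0.08,0,0,0,0, 0,0,0.12,0,0,0,0, 0,0,0.15,0,0,0,0]'
```

```text
time_s: 14.15
ee_pos: [0.4789, -0.2331, 0.1893]
ee_rot: [[0.105, -0.003, 0.995], [-0.995, 0.002, 0.105], [-0.002, -1.0, -0.003]]
contact_force: [1.3, -0.4, -0.1]
grip_width: 0.0852
time_s: 14.65
ee_pos: [0.4794, -0.2301, 0.0601]
ee_rot: [[0.105, -0.003, 0.994], [-0.994, 0.003, 0.105], [-0.003, -1.0, -0.003]]
contact_force: [0.2, 0.3, 0.3]
grip_width: 0.0855
time_s: 15.15
ee_pos: [0.4819, -0.2327, 0.0652]
ee_rot: [[0.105, 0.002, 0.994], [-0.994, -0.002, 0.105], [0.002, -1.0, 0.002]]
contact_force: [-1.3, 0.1, 4.9]
grip_width: 0.0394
time_s: 15.65
ee_pos: [0.4819, -0.2327, 0.0652]
ee_rot: [[0.105, 0.002, 0.994], [-0.994, -0.002, 0.105], [0.002, -1.0, 0.002]]
contact_force: [-2.0, 0.9, 6.5]
grip_width: 0.0395
time_s: 16.15
ee_pos: [0.4813, -0.2321, 0.2162]
ee_rot: [[0.105, 0.003, 0.994], [-0.994, -0.002, 0.105], [0.002, -1.0, 0.002]]
contact_force: [0.9, -0.6, -2.8]
grip_width: 0.0394
```

```bash
python3 -m handwheel '[0.018,0.038,0,0,0,0,0, 0.036,0.076,0,0,0,0,0, 0.054,0.114,0,0,0,0,0, 0.071,0.152,0,0,0,0,0, 0.071,0.152,-0.02,0,0,0,0]';  python3 -m handwheel '[0,0,-0.03,0,0,0,0, 0,0,-0.07,0,0,0,0, 0,0,-0.10,0,0,0,0, 0,0,-0.12,0,0,0,0, 0,0,-0.125,0,0,0,0]'; python3 -m handwheel '[0,0,-0.003,0,0,0,0, 0,0,-0.005,0,0,0,0, 0,0,-0.007,0,0,0,0, 0,0,-0.007,0,0,0,0, 0,0,-0.007,0,0,0,0]'; python3 -m handwheel '[0,0,0,0,0,0,0.7, 0,0,0,0,0,0,1, 0,0,0,0,0,0,1, 0,0,0,0,0,0,1, 0,0,0,0,0,0,1]';python3 -m handwheel '[0,0,0.03,0,0,0,1, 0,0,0.07,0,0,0,1, 0,0,0.11,0,0,0,1, 0,0,0.13,0,0,0,1, 0,0,0.13,0,0,0,1]'; python3 -c "
from w import *
d=shot('wrist');comps(d,[(.118,.135),(.102,.114)],x=(.4,.65),y=(-.2,.2));d=shot('side');comps(d,[(.118,.135),(.102,.114),(.042,.055)],x=(.4,.65),y=(-.45,.2));print(robot.sense()['ee_pos'])"
```

```text
time_s: 16.65
ee_pos: [0.5556, -0.0756, 0.1965]
ee_rot: [[0.11, 0.008, 0.994], [-0.994, 0.001, 0.11], [0.0, -1.0, 0.008]]
contact_force: [-0.2, -1.0, -2.5]
grip_width: 0.0394
time_s: 17.15
ee_pos: [0.5489, -0.0789, 0.065]
ee_rot: [[0.105, -0.007, 0.994], [-0.994, 0.002, 0.105], [-0.003, -1.0, -0.006]]
contact_force: [-0.1, -0.0, -3.9]
grip_width: 0.0396
time_s: 17.65
ee_pos: [0.5531, -0.0803, 0.0642]
ee_rot: [[0.105, 0.003, 0.994], [-0.994, -0.001, 0.105], [0.001, -1.0, 0.002]]
contact_force: [-4.0, 1.5, 4.9]
grip_width: 0.0394
time_s: 18.15
ee_pos: [0.5519, -0.0799, 0.0612]
ee_rot: [[0.105, 0.0, 0.994], [-0.994, -0.0, 0.105], [0.0, -1.0, 0.0]]
contact_force: [0.4, 0.8, -0.3]
grip_width: 0.0852
time_s: 18.65
ee_pos: [0.5547, -0.0807, 0.1956]
ee_rot: [[0.105, 0.009, 0.994], [-0.994, -0.003, 0.105], [0.003, -1.0, 0.008]]
contact_force: [-0.6, 0.5, 0.1]
grip_width: 0.0853
(0.118, 0.135) [296.  95.] 4185 z 124.0 mean [555.9  -5.6] rect [556.1  -6.1] [40.1 40.2] 1.5 circ 556.0 -5.9 20.9
(0.118, 0.135) [278. 203.] 952 z 121.1 mean [552. -69.] rect [552.  -69.2] [21.  20.9] 49.2 circ 552.2 
[... 275 characters left out ...]
3.8 mean [555.9  -9.8] rect [556.8  -8.1] [39.7 38.8] 78.9 circ 556.9 -7.6 21.0
(0.118, 0.135) [306. 195.] 66 z 120.8 mean [552.9 -71.5] rect [552.2 -71.4] [20.8 19.8] 41.8 circ 551.8 -70.9 11.7
(0.102, 0.114) [302. 186.] 67 z 108.7 mean [554.1 -23.1] rect [555.4 -22.1] [14.1 34.9] 84.9 circ 556.0 -15.4 17.4
(0.102, 0.114) [307. 206.] 343 z 108.8 mean [551.9 -88.9] rect [553.6 -80.1] [42.4 58.9] 3.2 circ 553.5 -80.8 33.2
(0.042, 0.055) [308. 233.] 77 z 49.0 mean [ 552.3 -107.8] rect [ 553.9 -108. ] [37.   5.5] 1.9 circ 553.9 -106.0 18.5
(0.042, 0.055) [306. 310.] 605 z 48.8 mean [ 508.2 -294.2] rect [ 508.8 -292.9] [51.8 49.4] 79.0 circ 509.6 -292.9 26.8
[ 0.55169606 -0.07982763  0.19092088]
```

```bash
python3 -m handwheel '[-0.01,-0.03,0.02,0,0,-0.14,1, -0.02,-0.07,0.02,0,0,-0.28,1, -0.03,-0.11,0.02,0,0,-0.42,1, -0.04,-0.15,0.02,0,0,-0.56,1, -0.043,-0.19,0.02,0,0,-0.70,1]'; python3 -m handwheel '[0,-0.02,0,0,0,-0.14,1, 0,-0.021,0,0,0,-0.28,1, 0,-0.021,0,0,0,-0.42,1, 0,-0.021,0,0,0,-0.56,1, 0,-0.021,0,0,0,-0.70,1]'; python3 -m handwheel '[0,0,-0.02,0,0,-0.14,1, 0,0,-0.05,0,0,-0.171,1, 0,0,-0.08,0,0,-0.171,1, 0,0,-0.08,0,0,-0.171,1, 0,0,-0.08,0,0,-0.171,1]';  python3 -c "
from w import *
d=shot('wrist','w4.png');comps(d,[(.042,.055)]);print(robot.sense()['ee_pos'],robot.sense()['joint_pos'])"
```

```text
time_s: 19.25
ee_pos: [0.5066, -0.2703, 0.2082]
ee_rot: [[-0.565, -0.004, 0.825], [-0.825, 0.003, -0.565], [-0.0, -1.0, -0.006]]
contact_force: [0.8, -0.5, 0.3]
grip_width: 0.0855
time_s: 19.75
ee_pos: [0.5074, -0.29, 0.2079]
ee_rot: [[-0.964, -0.004, 0.266], [-0.266, 0.004, -0.964], [0.003, -1.0, -0.005]]
contact_force: [-0.6, 0.4, -0.7]
grip_width: 0.085
time_s: 20.25
ee_pos: [0.5076, -0.2899, 0.129]
ee_rot: [[-0.994, -0.004, 0.105], [-0.105, 0.003, -0.995], [0.003, -1.0, -0.003]]
contact_force: [0.5, -0.2, 0.6]
grip_width: 0.0856
(0.042, 0.055) [285. 217.] 4990 z 49.1 mean [ 509.9 -291.1] rect [ 508.8 -291.4] [51.4 50.8] 46.0 circ 508.6 -291.2 26.0
[ 0.50877303 -0.29081621  0.13092579] [-6.66911859e-01  3.28829499e-01  1.60734317e+00  1.10073023e-05
  1.20632386e+00  7.99054811e-01]
```

View pics/w4.png

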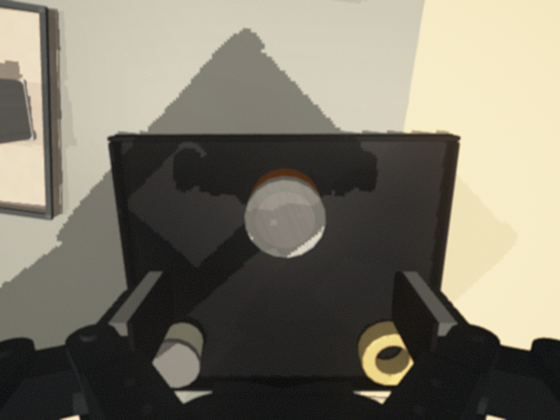

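The jar stands alone and clear at (285,217). The pot at (180,355) and tape at (385,350) haven't been touched. Going down.

```bash
python3 -m handwheel '[0,0,-0.03,0,0,0,1, 0,0,-0.06,0,0,0,1, 0,0,-0.09,0,0,0,1, 0,0,-0.106,0,0,0,1, 0,0,-0.111,0,0,0,1]'; python3 -m handwheel '[0,0,0,0,0,0,1, 0,0,0,0,0,0,0.6, 0,0,0,0,0,0,0.5, 0,0,0,0,0,0,0.3, 0,0,0,0,0,0,0.1]' 50; python3 -m handwheel '[0,0,0,0,0,0,0, 0,0,0,0,0,0,0, 0,0,0,0,0,0,0, 0,0,0,0,0,0,0, 0,0,0,0,0,0,0]'; python3 -m handwheel '[0,0,0.01,0,0,0,0, 0,0,0.04,0,0,0,0, 0,0,0.08,0,0,0,0, 0,0,0.12,0,0,0,0, 0,0,0.15,0,0,0,0]'
```

```text
time_s: 20.8
ee_pos: [0.5085, -0.2906, 0.0194]
ee_rot: [[-0.995, -0.001, 0.105], [-0.105, 0.001, -0.995], [0.001, -1.0, -0.001]]
contact_force: [-0.8, 0.7, 0.2]
grip_width: 0.0857
time_s: 21.3
ee_pos: [0.5103, -0.2919, 0.0222]
ee_rot: [[-0.995, 0.003, 0.105], [-0.105, -0.002, -0.995], [-0.003, -1.0, 0.003]]
contact_force: [-0.2, 0.3, 5.9]
grip_width: 0.0504
time_s: 21.8
ee_pos: [0.5103, -0.2919, 0.0222]
ee_rot: [[-0.995, 0.003, 0.105], [-0.105, -0.002, -0.995], [-0.003, -1.0, 0.003]]
contact_force: [-0.5, -0.0, 5.4]
grip_width: 0.0504
time_s: 22.3
ee_pos: [0.5092, -0.2911, 0.1732]
ee_rot: [[-0.995, 0.002, 0.105], [-0.105, -0.002, -0.995], [-0.002, -1.0, 0.002]]
contact_force: [0.4, 0.2, -0.8]
grip_width: 0.0504
```

```bash
python3 -m handwheel '[0,0.01,0.02,0,0,0,0, 0,0.04,0.04,0,0,0,0, 0.003,0.08,0.05,0,0,0,0, 0.005,0.12,0.05,0,0,0,0, 0.007,0.16,0.05,0,0,0,0]'; python3 -m handwheel '[0.002,0.04,0,0,0,0,0, 0.004,0.08,0,0,0,0,0, 0.006,0.12,0,0,0,0,0, 0.006,0.16,0,0,0,0,0, 0.006,0.2,0,0,0,0,0]'; python3 -m handwheel '[0.002,0.04,0,0,0,0,0, 0.004,0.08,0,0,0,0,0, 0.006,0.12,0,0,0,0,0, 0.006,0.16,0,0,0,0,0, 0.006,0.187,0,0,0,0,0]'; python3 -m handwheel '[0,0.02,0,0,0,0,0, 0,0.04,0,0,0,0,0, 0,0.04,0,0,0,0,0, 0,0.04,0,0,0,0,0, 0,0.04,0,0,0,0,0]'; python3 - <<'E'
from h import *
d=shot('wrist','w5.png');P=pts(d)
k=(d['depth']>0)&(P[...,2]>.044)&(P[...,2]<.054)&(P[...,0]>.4)&(P[...,0]<.66)&(P[...,1]>.15)&(P[...,1]<.42)
c,l,s,_=cv2.connectedComponentsWithStats(k.astype(np.uint8))
for i in range(1,c):
    if s[i,4]>500:
        q=P[l==i]*1000;print(s[i],np.median(q[:,2]),cv2.minAreaRect(q[:,:2].astype(np.float32)))
print(robot.sense()['ee_pos'],robot.sense()['joint_pos'])
E
```

```text
time_s: 22.8
ee_pos: [0.5155, -0.1295, 0.221]
ee_rot: [[-0.995, 0.001, 0.104], [-0.104, -0.0, -0.995], [-0.001, -1.0, 0.0]]
contact_force: [0.7, -0.1, -0.7]
grip_width: 0.0502
time_s: 23.3
ee_pos: [0.5211, 0.0708, 0.2203]
ee_rot: [[-0.995, -0.0, 0.105], [-0.105, -0.0, -0.995], [0.0, -1.0, -0.0]]
contact_force: [1.2, 0.1, -1.2]
grip_width: 0.0506
time_s: 23.8
ee_pos: [0.5269, 0.2586, 0.2202]
ee_rot: [[-0.994, -0.001, 0.106], [-0.106, 0.0, -0.994], [0.001, -1.0, -0.001]]
contact_force: [-0.0, -0.8, -0.8]
grip_width: 0.0503
time_s: 24.3
ee_pos: [0.5276, 0.2952, 0.22]
ee_rot: [[-0.995, -0.001, 0.104], [-0.104, -0.001, -0.995], [0.001, -1.0, 0.001]]
contact_force: [0.7, 0.4, -1.3]
grip_width: 0.0501
[  199   106   174   159 19438] 48.983392657392876 ((526.4042358398438, 295.6888427734375), (129.56455993652344, 140.40029907226562), 0.5171515941619873)
[0.52777408 0.29513212 0.22009135] [ 3.67038135e-01  2.77946583e-01  1.47732682e+00 -3.80991394e-04
  1.38687425e+00  1.83413916e+00]
```

View pics/w5.png

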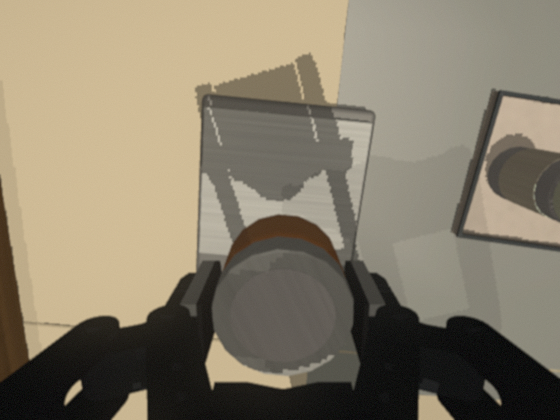

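The jar hangs upright at (285,300) over the pan, whose centre measures (526.4, 295.7) mm. That is within 2 mm of the TCP, so I'll lower it.

```bash
python3 -m handwheel '[0,0,-0.03,0,0,0,0, -0.001,0,-0.07,0,0,0,0, -0.001,0,-0.11,0,0,0,0, -0.001,0,-0.14,0,0,0,0, -0.001,0,-0.15,0,0,0,0]'; python3 -m handwheel '[0,0,-0.003,0,0,0,0, 0,0,-0.005,0,0,0,0, 0,0,-0.006,0,0,0,0, 0,0,-0.006,0,0,0,0, 0,0,-0.006,0,0,0,0]'; python3 -m handwheel '[0,0,0,0,0,0,0.7, 0,0,0,0,0,0,1, 0,0,0,0,0,0,1, 0,0,0,0,0,0,1, 0,0,0,0,0,0,1]';python3 -m handwheel '[0,0,0.03,0,0,0,1, 0,0,0.07,0,0,0,1, 0,0,0.11,0,0,0,1, 0,0,0.15,0,0,0,1, 0,0,0.165,0,0,0,1]'; python3 -m handwheel '[0,0,0,0,0,0,1, 0,0,0,0,0,0,1, 0,0,0,0,0,0,1]'; python3 -c "
from w import *
d=shot('wrist');comps(d,[(.085,.1)],x=(.4,.65),y=(.15,.42));d=shot('side','s6.png');comps(d,[(.118,.135),(.102,.114),(.085,.1)],x=(.4,.65),y=(-.45,.4));print(robot.sense()['ee_pos'])"
```

```text
time_s: 24.85
ee_pos: [0.5235, 0.2938, 0.0661]
ee_rot: [[-0.995, -0.009, 0.103], [-0.103, -0.003, -0.995], [0.009, -1.0, 0.003]]
contact_force: [-18.4, -5.7, 40.3]
grip_width: 0.0504
time_s: 25.35
ee_pos: [0.5281, 0.296, 0.0662]
ee_rot: [[-0.995, 0.003, 0.104], [-0.104, 0.0, -0.995], [-0.003, -1.0, 0.0]]
contact_force: [-2.9, -2.6, 5.5]
grip_width: 0.0507
time_s: 25.85
ee_pos: [0.5268, 0.2962, 0.064]
ee_rot: [[-0.995, -0.0, 0.105], [-0.105, 0.0, -0.995], [0.0, -1.0, -0.0]]
contact_force: [-0.6, 0.2, 0.4]
grip_width: 0.0851
time_s: 26.35
ee_pos: [0.5293, 0.2972, 0.2346]
ee_rot: [[-0.994, 0.008, 0.105], [-0.105, 0.003, -0.994], [-0.009, -1.0, -0.002]]
contact_force: [0.3, 0.4, 0.1]
grip_width: 0.085
time_s: 26.65
ee_pos: [0.5252, 0.2955, 0.2259]
ee_rot: [[-0.995, -0.005, 0.105], [-0.105, -0.002, -0.995], [0.005, -1.0, 0.001]]
contact_force: [-0.6, -0.1, -1.1]
grip_width: 0.0851
(0.085, 0.1) [282. 195.] 3412 z 93.1 mean [528.  295.9] rect [526.9 295.7] [51.2 50.4] 4.3 circ 527.0 295.9 25.9
(0.118, 0.135) [295. 156.] 247 z 125.9 mean [556.4  64.8] rect [557.4  67.7] [46.8 47.2] 51.1 circ
[... 152 characters left out ...]
 195.] 66 z 120.8 mean [552.8 -71.4] rect [552.5 -71.3] [20.2 20.9] 43.8 circ 552.6 -70.2 11.9
(0.102, 0.114) [295. 166.] 75 z 108.0 mean [552.9  50.8] rect [551.5  53.4] [15.7 44.2] 68.5 circ 553.8 59.3 22.1
(0.102, 0.114) [308. 206.] 335 z 108.9 mean [552.1 -88.9] rect [553.5 -81.2] [41.5 58.3] 4.8 circ 553.3 -81.3 32.9
(0.085, 0.1) [268. 119.] 183 z 93.1 mean [527.5 289.8] rect [526.8 292.5] [47.6 50.6] 61.2 circ 525.9 291.8 26.4
(0.085, 0.1) [296. 191.] 92 z 94.7 mean [541.2 -20.7] rect [539.4 -19.3] [16.1 37.4] 41.7 circ 544.3 -14.9 18.7
(0.085, 0.1) [309. 218.] 97 z 91.8 mean [ 552.9 -107.4] rect [ 553.4 -107.7] [12.  38.9] 79.7 circ 554.3 -103.1 19.4
[0.5254844  0.29560982 0.22627738]
```

View pics/s6.png

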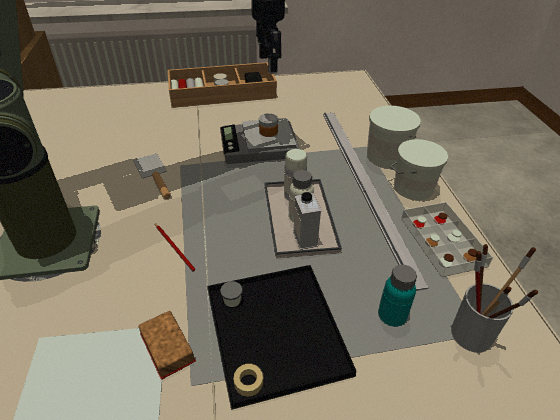

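Side view: the jar is on the pan at (268,125), within 1 mm of its centre by measurement. The three containers stand on the side tray at (297,160), (302,185) and (307,215), and the bench tray holds only the pot and tape. Now I'll return them, spray can first.

```bash
python3 -m handwheel '[0.006,-0.04,0,0,0,0.14,1, 0.012,-0.08,0,0,0,0.28,1, 0.018,-0.12,0,0,0,0.42,1, 0.024,-0.16,0,0,0,0.56,1, 0.03,-0.2,0,0,0,0.70,1]'; python3 -m handwheel '[0,-0.02,0,0,0,0.14,1, 0,-0.025,0,0,0,0.28,1, 0,-0.025,0,0,0,0.42,1, 0,-0.025,0,0,0,0.56,1, 0,-0.025,0,0,0,0.70,1]'; python3 -m handwheel '[0,0,-0.02,0,0,0.14,1, 0,0,-0.04,0,0,0.171,1, 0,0,-0.04,0,0,0.171,1, 0,0,-0.04,0,0,0.171,1, 0,0,-0.04,0,0,0.171,1]';  python3 -c "
from w import *
d=shot('wrist');comps(d,[(.118,.135)],x=(.4,.65),y=(-.1,.2));s=robot.sense();print(s['ee_pos'],s['ee_rot'])"
```

```text
time_s: 27.25
ee_pos: [0.5561, 0.0946, 0.2276]
ee_rot: [[-0.689, -0.003, 0.725], [-0.725, -0.0, -0.689], [0.002, -1.0, -0.002]]
contact_force: [0.7, -0.5, 0.5]
grip_width: 0.0853
time_s: 27.75
ee_pos: [0.5561, 0.0709, 0.2275]
ee_rot: [[-0.061, -0.003, 0.998], [-0.998, 0.0, -0.061], [0.0, -1.0, -0.003]]
contact_force: [-0.4, -0.1, -0.1]
grip_width: 0.0853
time_s: 28.25
ee_pos: [0.5574, 0.0711, 0.1899]
ee_rot: [[0.104, 0.001, 0.995], [-0.995, -0.0, 0.104], [0.0, -1.0, 0.001]]
contact_force: [-0.6, -0.6, -0.3]
grip_width: 0.0856
(0.118, 0.135) [281. 223.] 5153 z 125.9 mean [557.5  73.3] rect [557.9  71.5] [49.4 49.4] 46.6 circ 557.9 71.2 25.2
(0.118, 0.135) [266. 334.] 2766 z 124.0 mean [555.7  -3.8] rect [555.9  -5. ] [41.  40.3] 1.9 circ 556.1 -5.6 21.2
[0.55764784 0.07112111 0.19024302] [[ 1.04422870e-01  1.91520220e-03  9.94531144e-01]
 [-9.94532958e-01 -4.39300941e-05  1.04423145e-01]
 [ 2.43681283e-04 -9.99998165e-01  1.90014440e-03]]
```

```bash
python3 -m handwheel '[0,0,-0.03,0,0,0,1, 0,0,-0.07,0,0,0,1, 0,0,-0.1,0,0,0,1, 0,0,-0.125,0,0,0,1, 0,0,-0.125,0,0,0,1]' 70; python3 -m handwheel '[0,0,0,0,0,0,0.7, 0,0,0,0,0,0,0.5, 0,0,0,0,0,0,0.3, 0,0,0,0,0,0,0.1, 0,0,0,0,0,0,0]'; python3 -m handwheel '[0,0,0,0,0,0,0, 0,0,0.01,0,0,0,0, 0,0,0.05,0,0,0,0, 0,0,0.10,0,0,0,0, 0,0,0.15,0,0,0,0]'; python3 -m handwheel '[-0.005,-0.03,0.01,0,0,0,0, -0.011,-0.075,0.01,0,0,0,0, -0.018,-0.12,0.01,0,0,0,0, -0.024,-0.16,0.01,0,0,0,0, -0.03,-0.2,0.01,0,0,0,0]'; python3 -m handwheel '[-0.006,-0.04,0,0,0,0,0, -0.012,-0.08,0,0,0,0,0, -0.018,-0.12,0,0,0,0,0, -0.024,-0.16,0,0,0,0,0, -0.03,-0.2,0,0,0,0,0]'; python3 -m handwheel '[-0.003,-0.0238,0,0,0,0,0, -0.003,-0.0238,-0.03,0,0,0,0, -0.003,-0.0238,-0.07,0,0,0,0, -0.003,-0.0238,-0.11,0,0,0,0, -0.003,-0.0238,-0.135,0,0,0,0]'
```

```text
time_s: 28.8
ee_pos: [0.5539, 0.0712, 0.0611]
ee_rot: [[0.105, -0.007, 0.994], [-0.995, 0.0, 0.105], [-0.001, -1.0, -0.007]]
contact_force: [-0.1, -0.2, -0.5]
grip_width: 0.0855
time_s: 29.3
ee_pos: [0.5586, 0.0711, 0.0671]
ee_rot: [[0.105, 0.004, 0.994], [-0.994, -0.0, 0.105], [0.001, -1.0, 0.004]]
contact_force: [-1.9, -0.3, 7.0]
grip_width: 0.0497
time_s: 29.8
ee_pos: [0.556, 0.0712, 0.2158]
ee_rot: [[0.105, -0.001, 0.994], [-0.994, 0.0, 0.105], [-0.0, -1.0, -0.001]]
contact_force: [0.9, -0.2, -2.8]
grip_width: 0.0498
time_s: 30.3
ee_pos: [0.5262, -0.1303, 0.2251]
ee_rot: [[0.105, 0.001, 0.994], [-0.994, -0.0, 0.105], [0.0, -1.0, 0.001]]
contact_force: [1.6, -0.4, -2.5]
grip_width: 0.05
time_s: 30.8
ee_pos: [0.4963, -0.3303, 0.2249]
ee_rot: [[0.105, 0.001, 0.995], [-0.995, -0.0, 0.105], [0.0, -1.0, 0.001]]
contact_force: [0.7, 1.0, -2.6]
grip_width: 0.0497
time_s: 31.3
ee_pos: [0.492, -0.3512, 0.0862]
ee_rot: [[0.104, -0.003, 0.995], [-0.995, 0.003, 0.104], [-0.004, -1.0, -0.003]]
contact_force: [0.2, 0.3, -3.1]
grip_width: 0.0498
```

```bash
python3 -m handwheel '[0,0,-0.01,0,0,0,0, 0,0,-0.018,0,0,0,0, 0,0,-0.022,0,0,0,0, 0,0,-0.025,0,0,0,0, 0,0,-0.025,0,0,0,0]'; python3 -m handwheel '[0,0,0,0,0,0,0.7, 0,0,0,0,0,0,1, 0,0,0,0,0,0,1, 0,0,0,0,0,0,1, 0,0,0,0,0,0,1]';python3 -m handwheel '[0,0,0.03,0,0,0,1, 0,0,0.07,0,0,0,1, 0,0,0.11,0,0,0,1, 0,0,0.125,0,0,0,1, 0,0,0.125,0,0,0,1]'; python3 -c "
from w import *
d=shot('wrist');comps(d,[(.118,.135)]);print(robot.sense()['ee_pos'])";python3 -m handwheel '[0.01,0.045,0,0,0,0,1, 0.02,0.09,0,0,0,0,1, 0.03,0.14,0,0,0,0,1, 0.04,0.19,0,0,0,0,1, 0.05,0.235,0,0,0,0,1]'; python3 -m handwheel '[0.009,0.038,0,0,0,0,1, 0.009,0.038,0,0,0,0,1, 0.009,0.038,0,0,0,0,1, 0.009,0.038,0,0,0,0,1, 0.009,0.038,0,0,0,0,1]';python3 -c "
from w import *
d=shot('wrist');comps(d,[(.118,.135),(.102,.114)],x=(.4,.65),y=(-.2,.2));print(robot.sense()['ee_pos'])"
```

```text
time_s: 31.8
ee_pos: [0.4947, -0.3539, 0.0682]
ee_rot: [[0.105, 0.001, 0.994], [-0.994, -0.003, 0.105], [0.003, -1.0, 0.001]]
contact_force: [-5.1, 1.7, 6.8]
grip_width: 0.0499
time_s: 32.3
ee_pos: [0.494, -0.3528, 0.0642]
ee_rot: [[0.105, 0.0, 0.994], [-0.994, -0.0, 0.105], [0.0, -1.0, 0.0]]
contact_force: [1.2, 0.2, 0.4]
grip_width: 0.0851
time_s: 32.8
ee_pos: [0.4955, -0.3542, 0.1925]
ee_rot: [[0.105, 0.005, 0.994], [-0.994, -0.005, 0.105], [0.005, -1.0, 0.004]]
contact_force: [-1.2, 0.3, -1.4]
grip_width: 0.0854
(0.118, 0.135) [278. 222.] 5092 z 126.9 mean [ 493.6 -352. ] rect [ 493.7 -354.1] [49.  49.3] 6.3 circ 493.8 -354.0 25.1
[ 0.49419074 -0.35299454  0.18971617]
time_s: 33.35
ee_pos: [0.5418, -0.115, 0.1856]
ee_rot: [[0.104, -0.006, 0.995], [-0.995, 0.002, 0.104], [-0.003, -1.0, -0.005]]
contact_force: [1.1, -1.0, -0.6]
grip_width: 0.0851
time_s: 33.85
ee_pos: [0.5522, -0.081, 0.1882]
ee_rot: [[0.103, -0.002, 0.995], [-0.995, 0.0, 0.103], [-0.0, -1.0, -0.002]]
contact_force: [0.9, -0.1, 0.0]
grip_width: 0.0851
(0.118, 0.135) [302.  95.] 4476 z 124.0 mean [555.9  -5.8] rect [555.9  -6.1] [40.4 40.4] 28.1 circ 555.9 -6.0 20.8
(0.118, 0.135) [283. 207.] 1008 z 121.0 mean [552. -69.] rect [552.1 -69.3] [21.1 20.9] 19.0 circ 552.0 -69.4 10.8
(0.102, 0.114) [283. 217.] 4575 z 109.1 mean [553.  -79.4] rect [552.9 -79.5] [41.3 57.7] 4.8 circ 553.0 -79.1 34.5
[ 0.55237142 -0.08101965  0.18852874]
```

```bash
python3 -m handwheel '[0,0,-0.03,0,0,0,1, 0,0,-0.07,0,0,0,1, 0,0,-0.1,0,0,0,1, 0,0,-0.127,0,0,0,1, 0,0,-0.127,0,0,0,1]' 70; python3 -m handwheel '[0,0,0,0,0,0,0.7, 0,0,0,0,0,0,0.5, 0,0,0,0,0,0,0.3, 0,0,0,0,0,0,0.1, 0,0,0,0,0,0,0]'; python3 -m handwheel '[0,0,0,0,0,0,0, 0,0,0.01,0,0,0,0, 0,0,0.05,0,0,0,0, 0,0,0.10,0,0,0,0, 0,0,0.15,0,0,0,0]'; python3 -m handwheel '[-0.018,-0.038,0.01,0,0,0,0, -0.036,-0.076,0.01,0,0,0,0, -0.054,-0.114,0.01,0,0,0,0, -0.072,-0.152,0.01,0,0,0,0, -0.072,-0.152,0.01,0,0,0,0]'; python3 -m handwheel '[0,0,-0.03,0,0,0,0, 0,0,-0.07,0,0,0,0, 0,0,-0.11,0,0,0,0, 0,0,-0.135,0,0,0,0, 0,0,-0.145,0,0,0,0]'; python3 -m handwheel '[0,0,-0.006,0,0,0,0, 0,0,-0.01,0,0,0,0, 0,0,-0.013,0,0,0,0, 0,0,-0.015,0,0,0,0, 0,0,-0.015,0,0,0,0]'; python3 -m handwheel '[0,0,0,0,0,0,0.7, 0,0,0,0,0,0,1, 0,0,0,0,0,0,1, 0,0,0,0,0,0,1, 0,0,0,0,0,0,1]';python3 -m handwheel '[0,0,0.03,0,0,0,1, 0,0,0.07,0,0,0,1, 0,0,0.11,0,0,0,1, 0,0,0.127,0,0,0,1, 0,0,0.127,0,0,0,1]'; python3 -c "
from w import *
d=shot('wrist');comps(d,[(.118,.135),(.102,.114)]);print(robot.sense()['ee_pos'])"
```

```text
time_s: 34.4
ee_pos: [0.5487, -0.0796, 0.0578]
ee_rot: [[0.103, -0.009, 0.995], [-0.995, 0.003, 0.103], [-0.004, -1.0, -0.009]]
contact_force: [-0.5, 0.1, -0.0]
grip_width: 0.0855
time_s: 34.9
ee_pos: [0.5541, -0.0804, 0.0644]
ee_rot: [[0.105, 0.003, 0.994], [-0.994, -0.002, 0.105], [0.002, -1.0, 0.003]]
contact_force: [-2.5, -0.6, 6.1]
grip_width: 0.0393
time_s: 35.4
ee_pos: [0.5518, -0.0791, 0.2132]
ee_rot: [[0.105, -0.002, 0.994], [-0.994, 0.001, 0.105], [-0.001, -1.0, -0.002]]
contact_force: [0.4, -0.3, -2.6]
grip_width: 0.0394
time_s: 35.9
ee_pos: [0.4787, -0.2358, 0.2226]
ee_rot: [[0.099, -0.001, 0.995], [-0.995, -0.003, 0.099], [0.002, -1.0, -0.001]]
contact_force: [-0.5, 0.7, -2.6]
grip_width: 0.0394
time_s: 36.4
ee_pos: [0.4786, -0.2294, 0.0739]
ee_rot: [[0.105, -0.005, 0.994], [-0.994, 0.004, 0.105], [-0.005, -1.0, -0.005]]
contact_force: [-0.5, 0.1, -2.1]
grip_width: 0.0393
time_s: 36.9
ee_pos: [0.4823, -0.2326, 0.0654]
ee_rot: [[0.105, 0.003, 0.994], [-0.994, -0.002, 0.105], [0.002, -1.0, 0.002]]
contact_force: [-3.6, 2.8, 9.5]
grip_width: 0.0394
time_s: 37.4
ee_pos: [0.4809, -0.2317, 0.0621]
ee_rot: [[0.105, 0.0, 0.995], [-0.995, 0.0, 0.105], [-0.0, -1.0, 0.0]]
contact_force: [-0.3, 0.5, -0.5]
grip_width: 0.0855
time_s: 37.9
ee_pos: [0.4831, -0.2332, 0.1929]
ee_rot: [[0.105, 0.007, 0.994], [-0.994, -0.005, 0.105], [0.005, -1.0, 0.006]]
contact_force: [-0.2, -0.0, 0.6]
grip_width: 0.0854
(0.118, 0.135) [278. 204.] 999 z 122.0 mean [ 480.6 -221.1] rect [ 480.6 -221.5] [21.2 21.1] 79.1 circ 480.7 -221.5 10.9
(0.118, 0.135) [278. 372.] 1660 z 126.4 mean [ 492.5 -338. ] rect [ 492.3 -339.1] [47.8 20.7] 6.3 circ 493.3 -347.9 23.9
(0.102, 0.114) [278. 215.] 4362 z 110.0 mean [ 481.5 -231.9] rect [ 481.6 -231.5] [41.4 57.4] 5.2 circ 481.6 -231.7 34.7
(0.102, 0.114) [278. 350.] 628 z 108.1 mean [ 491.8 -333.7] rect [ 492.3 -338. ] [47.7 18.9] 5.2 circ 493.2 -347.5 23.8
[ 0.48162459 -0.23220078  0.19037148]
```

```bash
python3 -m handwheel '[0.015,0.046,0,0,0,0,1, 0.03,0.092,0,0,0,0,1, 0.045,0.138,0,0,0,0,1, 0.06,0.184,0,0,0,0,1, 0.075,0.226,0,0,0,0,1]'; python3 -m handwheel '[0,0,0,0,0,0,1, 0,0,-0.03,0,0,0,1, 0,0,-0.06,0,0,0,1, 0,0,-0.087,0,0,0,1, 0,0,-0.087,0,0,0,1]' 80; python3 -m handwheel '[0,0,0,0,0,0,0.7, 0,0,0,0,0,0,0.5, 0,0,0,0,0,0,0.3, 0,0,0,0,0,0,0.1, 0,0,0,0,0,0,0]'; python3 -m handwheel '[0,0,0,0,0,0,0, 0,0,0.01,0,0,0,0, 0,0,0.05,0,0,0,0, 0,0,0.10,0,0,0,0, 0,0,0.15,0,0,0,0]'; python3 -m handwheel '[-0.012,-0.036,0.01,0,0,0,0, -0.027,-0.078,0.01,0,0,0,0, -0.042,-0.12,0.01,0,0,0,0, -0.057,-0.16,0.01,0,0,0,0, -0.072,-0.2,0.01,0,0,0,0]'; python3 -m handwheel '[-0.015,-0.04,0,0,0,0,0, -0.029,-0.075,0,0,0,0,0, -0.037,-0.09,0,0,0,0,0, -0.037,-0.09,0,0,0,0,0, -0.037,-0.09,-0.02,0,0,0,0]'; python3 -c "
from h import *
shot('wrist','w7.png');print(robot.sense()['ee_pos'])"
```

```text
time_s: 38.45
ee_pos: [0.5544, -0.0033, 0.1862]
ee_rot: [[0.105, -0.005, 0.994], [-0.994, 0.001, 0.105], [-0.001, -1.0, -0.005]]
contact_force: [-0.3, -0.7, 0.2]
grip_width: 0.0854
time_s: 38.95
ee_pos: [0.55, -0.0054, 0.0956]
ee_rot: [[0.104, -0.014, 0.994], [-0.995, 0.002, 0.104], [-0.003, -1.0, -0.014]]
contact_force: [-0.9, -0.5, -0.9]
grip_width: 0.085
time_s: 39.45
ee_pos: [0.5572, -0.006, 0.1044]
ee_rot: [[0.105, 0.004, 0.994], [-0.994, -0.001, 0.105], [0.001, -1.0, 0.003]]
contact_force: [-1.6, -0.1, 6.0]
grip_width: 0.0374
time_s: 39.95
ee_pos: [0.5547, -0.0054, 0.253]
ee_rot: [[0.105, -0.002, 0.994], [-0.994, 0.001, 0.105], [-0.001, -1.0, -0.002]]
contact_force: [0.7, 0.2, -3.2]
grip_width: 0.0373
time_s: 40.45
ee_pos: [0.4827, -0.2067, 0.2623]
ee_rot: [[0.105, -0.0, 0.994], [-0.994, 0.0, 0.105], [-0.0, -1.0, -0.0]]
contact_force: [0.7, -0.2, -2.9]
grip_width: 0.0375
time_s: 40.95
ee_pos: [0.4483, -0.2971, 0.2452]
ee_rot: [[0.104, 0.006, 0.995], [-0.995, -0.004, 0.104], [0.005, -1.0, 0.005]]
contact_force: [-0.6, -0.8, -2.3]
grip_width: 0.0376
[ 0.44599826 -0.29443461  0.23940458]
```

View pics/w7.png

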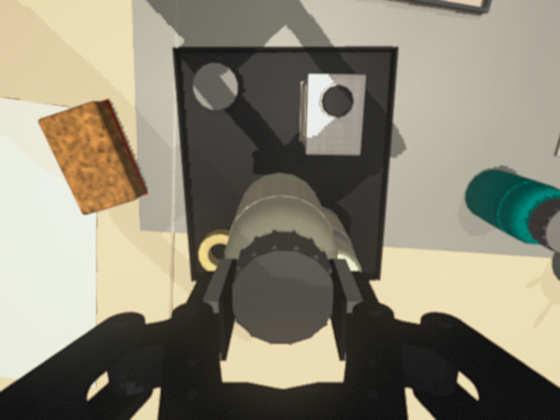

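The bottle hangs upright at (283,280) over its free place. The tin is at (337,115) and the can is partly hidden at (345,245). Lowering the bottle slowly.

```bash
python3 -m handwheel '[0,0,-0.03,0,0,0,0, 0,0,-0.06,0,0,0,0, 0,0,-0.09,0,0,0,0, 0,0,-0.115,0,0,0,0, 0,0,-0.125,0,0,0,0]'; python3 -m handwheel '[0,0,-0.006,0,0,0,0, 0,0,-0.01,0,0,0,0, 0,0,-0.013,0,0,0,0, 0,0,-0.015,0,0,0,0, 0,0,-0.015,0,0,0,0]'; python3 -m handwheel '[0,0,0,0,0,0,0.7, 0,0,0,0,0,0,1, 0,0,0,0,0,0,1, 0,0,0,0,0,0,1, 0,0,0,0,0,0,1]';python3 -m handwheel '[0,0,0.03,0,0,0,1, 0,0,0.07,0,0,0,1, 0,0,0.12,0,0,0,1, 0,0,0.17,0,0,0,1, 0,0,0.2,0,0,0,1]'; python3 -m handwheel '[-0.02,0.01,0.02,0,0,0,1, -0.05,0,0.03,0,0,0,1, -0.07,-0.03,0.04,0,0,0,1, -0.07,-0.06,0.04,0,0,0,1, -0.07,-0.06,0.04,0,0,0,1]'; python3 -c "
from w import *
d=shot('wrist','w8.png');comps(d,[(.118,.135),(.102,.114),(.03,.041),(.0215,.0275)])
d=shot('side','s8.png');comps(d,[(.118,.135),(.102,.114),(.085,.1)],x=(.4,.65),y=(-.45,.4));s=robot.sense();print(s['ee_pos'],s['qd'].round(3))"
```

```text
time_s: 41.5
ee_pos: [0.4453, -0.2928, 0.1142]
ee_rot: [[0.106, -0.005, 0.994], [-0.994, 0.005, 0.106], [-0.005, -1.0, -0.004]]
contact_force: [-0.5, -0.0, -3.0]
grip_width: 0.0374
time_s: 42.0
ee_pos: [0.448, -0.2972, 0.1054]
ee_rot: [[0.105, 0.002, 0.994], [-0.994, -0.003, 0.105], [0.003, -1.0, 0.002]]
contact_force: [-2.4, 1.1, 6.5]
grip_width: 0.0372
time_s: 42.5
ee_pos: [0.4469, -0.2957, 0.1021]
ee_rot: [[0.105, 0.0, 0.994], [-0.994, -0.0, 0.105], [0.0, -1.0, 0.0]]
contact_force: [-0.5, -0.2, 0.2]
grip_width: 0.0855
time_s: 43.0
ee_pos: [0.448, -0.2966, 0.307]
ee_rot: [[0.105, 0.005, 0.994], [-0.994, -0.004, 0.105], [0.005, -1.0, 0.004]]
contact_force: [0.1, -0.3, 1.0]
grip_width: 0.0855
time_s: 43.5
ee_pos: [0.376, -0.3585, 0.3423]
ee_rot: [[0.101, 0.0, 0.995], [-0.995, -0.002, 0.101], [0.002, -1.0, 0.0]]
contact_force: [-0.5, 0.3, 0.2]
grip_width: 0.0857
(0.118, 0.135) [412.  40.] 504 z 122.1 mean [ 480.1 -222. ] rect [ 480.3 -221.8] [21.3 20.5] 53.8 circ 480.5 -221.8 10.8
(0.118, 0.135) [362. 121.] 1453 z 125.1 mean [ 446.6 -297.2] rect [ 447.1 -297.9] [39.8 40.5] 22.8 circ 4
[... 1069 characters left out ...]
8.5] 4.8 circ 481.9 -232.2 34.0
(0.102, 0.114) [308. 331.] 101 z 108.2 mean [ 491.1 -376.4] rect [ 491.8 -375.4] [10.3 37.6] 82.1 circ 492.4 -370.8 18.8
(0.085, 0.1) [267. 118.] 124 z 93.2 mean [524.7 296.3] rect [525.5 298.5] [50.8 44.5] 12.8 circ 526.5 293.5 27.6
(0.085, 0.1) [291. 280.] 100 z 93.3 mean [ 485.9 -259.8] rect [ 486.2 -259.7] [35.4  3.4] 6.0 circ 486.1 -259.0 17.7
(0.085, 0.1) [272. 308.] 325 z 94.0 mean [ 445.  -314.2] rect [ 446.9 -308.8] [32.5 52.2] 82.7 circ 447.9 -299.6 26.7
(0.085, 0.1) [306. 336.] 178 z 92.5 mean [ 488.6 -374.5] rect [ 489.  -371.4] [17.3 47.9] 71.9 circ 491.7 -363.2 24.0
[ 0.37655981 -0.35569486  0.34161331] [ 0.022 -0.012  0.014  0.002  0.002  0.001]
```

View pics/s8.png

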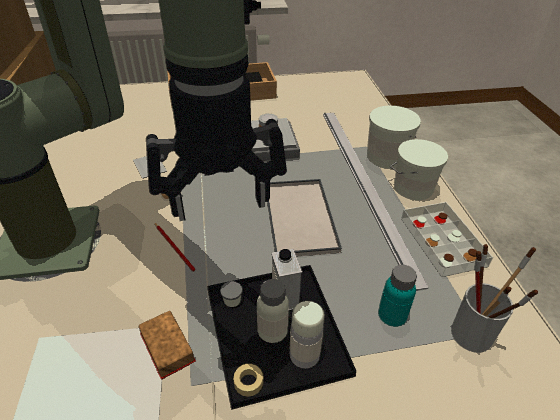

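The side view shows all three upright in their old places: tin (287,275), bottle (272,312), can (307,335). The pot and tape haven't moved, and the gripper is well clear. Handing in.

```bash
python3 -m handwheel '[0,0,0,0,0,0,1, 0,0,0,0,0,0,1, 0,0,0,0,0,0,1, 0,0,0,0,0,0,1, 0,0,0,0,0,0,1]'; python3 -c "
from station import robot
print(robot.sign_off())"
```

```text
time_s: 44.1
ee_pos: [0.377, -0.3554, 0.3422]
ee_rot: [[0.105, 0.0, 0.994], [-0.994, -0.0, 0.105], [0.0, -1.0, 0.0]]
contact_force: [-0.6, -0.0, 0.2]
grip_width: 0.0856
the job is handed in; nothing more can be done
None
```

The job is done and handed in at about 44 s. I moved the spray can, bottle and tin to the white side tray, set the jar on the scale's pan, then put the three back in the black tray. The hand-in gave no verdict, so the results below are my own measurements.

- **Jar:** it stands upright, within about 1 mm of the pan's centre in the close-up wrist view taken after release. The last side view agrees to about 3 mm.
- **Spray can, bottle and tin:** all are upright and released, each within about 2 mm of where it stood at the start in the wrist view. The side view reads about 3 mm further along -y for the round ones, the same offset it had at the start.
- **Pot and tape roll:** they have not moved, to within 1 mm.
- **Forces:** the highest reading was about 44 N at the wrist, as the jar touched the pan. That is well under the 120 N wrist limit. That load was on the gripped jar; I saw no sign of the gripper's body touching anything.

No check failed.

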